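# Snap the spring clip onto the cutting board's edge

## Robot

A 7-joint arm with a two-finger parallel gripper is mounted at the origin on the work surface. World frame = base frame: x ahead of the robot, y to its left, z up, the work surface at z = 0. Lengths are in m, angles in rad, forces in N, time in s.
With the tool pointing down it reaches from about 0.4 to 0.85 m from the base axis. Payload 10.4 kg.
Tool frame: the origin (TCP) lies between the finger pads; the fingertips stand manip.tip_extent ahead of it and the grasp point (between the pads) lies 6 mm ahead of it (manip.tip_extent is the distance from the TCP to the fingertips, in m); z points along the fingers, y is the line along which they close (so a half turn about z gives the same grasp; the last joint's range is limited). The gripper opens to 85 mm and grips with 20 to 120 N. Pads are 22 mm wide; open, the fingers measure 114 mm over their backs; the gripper's body (76 mm by 85 mm) begins 54 mm behind the grasp point. The pads swing forward as they close: fully open they stand 13 mm farther back than shut.
Start: joints at [1.181, 0.332, -0.065, 1.46, 0.022, 1.35, -0.088], TCP at [0.224, -0.583, 0.256] pointing down, gripper open.
Joint ranges: [-2.6, 2.6], [-0.5, 2.12], [-1.47, 1.34], [0.16, 2.42], [-1.27, 4.41], [0.06, 2.06], [-2.6, 2.6]. Speed limits (rad/s): [2.22, 2.22, 2.79, 2.79, 3.14, 3.14, 3.14].

## Interface

Orientations are given as a unit quaternion [x, y, z, w].
In Python, from workcell import get_obs, optics, workorder, manip gives the robot as it stands.
- The arm moves only by the tool jog_arm, never from a script. Its argument "increments" is a list of rows, each a list of 7 numbers: the shift along the tool's x, y, z in m, then the turn, a rotation vector about the tool's x, y, z in rad, then the opening, from -1 (shut) to 1 (fully open). A call has 1 to 5 rows; each row is the pose to reach, as a shift and turn from the pose commanded when the call began, along the tool's axes at that moment; what a row does not reach only later rows make up. A row lasts 1/12 s, in which the tool goes at most 41.7 mm and 7.16 degrees, less where a joint would pass 70% of its speed; a pose out of reach is approached as far as the arm can. A call with a gripper value outside its range is refused whole. The fingers move at their own pace and stop on an object; "grip_force" is the grip in N (left out, the last holds). Time passes only in rows, so rows that repeat a pose let the fingers close. It gives the time, the measured TCP pose, the force, the opening and the grip force at its end, in the units of the state.
- get_obs(): the state, without advancing time (a new reading comes with each control period).
- optics.camera(name): name is "scene" or "top"; returns a dict with "color" (420x560x3 uint8, red, green, blue), "depth" (420x560 float32, m along the optical axis (not along the pixel's ray), 0 where there is no reading), "K" (3x3 intrinsics, pixels), "R" (3x3) and "t" (3): a world point X has camera coordinates R X + t. Camera axes: x right, y down, z forward; pixel columns grow to the right and rows downward; lengths in m; the calibration is good to about 2 mm. A picture is of the moment at which its call begins.
- workorder.hand_in(): hands the job in; it is judged then, once.
The state is a dict: "clock": time; "joint_pos": joint angles; "joint_velocities": joint speeds; "tau": joint torques, N m; "position": TCP position; "ee_rot": TCP orientation; "ft_force": force on the tool from outside, world axes, zero at the start; "torque": the same for the moment, N m; "grip_width": opening from 0.0 (shut) to 1.0 (fully open); "grasp_force": force on a finger pad.
Only numpy, scipy, OpenCV 4.12 (cv2) and the standard library are available. Lean on these libraries where they do the work, as an engineer would, in place of code of your own. Each camera call takes 0.05 s, during which the arm holds its last target. There are 200 camera calls.

## Task

Push the steel spring clip along the bench onto the cutting board's strip-edged side, between the two upright pins, until its sprung jaw has snapped over the aluminium strip and grips the mat and board together. Leave the clip square on the board, and leave the spool, the jar and the steel rule where they are.

Things in the scene. Friction and masses are not known exactly. Their poses are not given: they have to be found in the camera images.
- board: Fixed cutting board, plywood with a green mat on top, 15.5 mm thick in all, 240 mm (x) by 340 mm (y). Origin on the bench under the middle of the edge that takes the clip; x points into the board, y along the edge, z up. Underside 6.5 mm above the bench; the feet begin 60 mm in. Two 10 mm thick steel pins stand 25 mm above the mat, 20 mm in from the edge, at y = -85 and +85 mm.
- edge (a point): Middle of that edge, at the height of the mat's top (22 mm above the bench). A round aluminium strip runs along the whole edge, its centre line 8 mm in, standing 3 mm above the mat.
- clip: Loose steel spring clip flat on the bench, about 0.4 kg, 92 mm wide (y), 75 mm long (x), 38 mm high; a 40 mm wide tab on top reaches 54 mm. Origin on its underside below the throat's stop face; x points out of its mouth, z up. Fixed lower jaw: a 5 mm thick plate out to x = 38 mm. Starts 120 to 170 mm out from the edge, mouth roughly towards it, askew by up to 0.3 rad, perhaps not between the pins.
- clip_back (a point): Centre of the clip's flat upright back, 84 mm wide and 30 mm high, 35 mm behind the clip's origin and 15 mm up. Pushed here mouth first, straight onto the edge, the clip's jaw opens by itself; it takes about 10 to 15 N.
- nose (a point): Middle of the lowest line of the sprung jaw's rounded cross bar (nose): at x = 22 mm of the clip, 18 mm up at rest; before it a ramp rises at 25 degrees out to x = 40 mm. It has snapped over the strip and lies on the mat once it is 15 mm inside the edge; with the edge against the stop face it is 22 mm inside.
- clip_jaw (a joint): Opening angle of the sprung jaw (rad): 0 closed at rest, about 0.15 while passing over the strip, about 0.06 to 0.08 when clipped on; spring 1 N m/rad with 0.15 N m preload, 46 mm from hinge to nose.
- spool: Wooden spool standing on the bench, 52 mm across, 60 mm high; origin under its centre. Leave alone.
- jar: Amber jar standing on the mat, 60 mm across, 75 mm high; origin under its centre. Leave alone.
- steel_rule: Steel rule, 200 by 30 by 4 mm, lying on the mat. Leave alone.
Mind the look-alikes: they are no part of the job. What is shaped like the clip but pink is not meant.

How it is judged:
At the end, for the whole second after the job is handed in: The nose rests on the mat behind the strip, 14.5 to 27 mm inside the edge, within 38 mm of the middle, 19 to 23.5 mm above the bench; the clip's underside is under 6 mm up, the clip is square and level within 0.12 rad, bears on the board with over 1 N and is at rest (x of nose in the frame of board between 0.0145 and 0.027 m and y of nose in the frame of board between -0.038 and 0.038 m and z of nose in the frame of board between 0.019 and 0.0235 m and z of clip in the frame of board below 0.006 m and angle between the x axis of clip and the x axis of board, either way round below 0.12 rad and angle between clip's own z axis and vertical below 0.12 rad and contact force between clip and board above 1 N and linear speed of clip below 0.01 m/s); the robot touches nothing.
It fails at once if the spool, the jar or the steel rule is shifted by more than 40 mm (distance of any of spool, jar, steel_rule from where it was at the start of the episode above 0.04 m).
It also fails if it takes over 43 s, if anything falls off the work surface, if the arm or the gripper's body presses on something with over 40 N, if the wrist force passes 120 N, or if a joint passes its speed limit or range.

## Working session

There is one attempt and no reset: what is moved stays moved. The work goes in short steps, Python scripts to look and compute and a tool call to move; the robot and the scene stay as the last step left them, time stands still between calls to the robot, and variables do not carry over. Pictures are saved under pics/ and viewed, at most 10 in all, crops included, and the job is handed in when it is done.

Besides the shell and the picture viewer there is one more tool, called after ">>>" as name(argument=value, ...) on one line, values as JSON. jog_arm: Moves the arm, as the interface text tells. Its arguments: {"type":"object","properties":{"increments":{"type":"array"},"grip_force":{"type":"number"}},"required":["increments"]}

```bash
mkdir -p pics; ls
cat > h.py <<'E'
import numpy as np, cv2
from workcell import get_obs, optics, workorder, manip
from scipy.spatial.transform import Rotation as Ro
def cam(n,save=None):
    c=optics.camera(n)
    np.savez(f'{n}.npz',**c)
    if save: cv2.imwrite('pics/'+save,c['color'][:,:,::-1])
    return c
def cloud(c):
    K,R,t,d=c['K'],c['R'],c['t'],c['depth']
    v,u=np.mgrid[:d.shape[0],:d.shape[1]]
    P=np.stack([(u-K[0,2])/K[0,0]*d,(v-K[1,2])/K[1,1]*d,d],-1)
    return (P-t)@R
E
python3 - <<'E'
from h import *
a=cam('scene');b=cam('top')
cv2.imwrite('pics/top1.png',b['color'][:,:,::-1]);cv2.imwrite('pics/scene1.png',a['color'][:,:,::-1])
print(manip.tip_extent,get_obs())
E
```

```text
pics
0.025 {'clock': 0.1, 'joint_pos': array([ 1.18138182,  0.33277776, -0.06467339,  1.460835  ,  0.02163329,
        1.34992667, -0.08853485]), 'joint_velocities': array([ 0.00162645, -0.0013466 ,  0.00081372, -0.00302484,  0.00135795,
        0.00027267, -0.00012925]), 'tau': array([ 1.11488796e-03, -6.26746058e+01,  4.88326396e-02, -3.92433858e+01,
        1.62590516e-02,  6.94224931e-03, -7.45749020e-06]), 'position': array([ 0.22401801, -0.58314976,  0.2556254 ]), 'ee_rot': array([ 9.83230886e-01,  1.82364014e-01, -1.62224058e-04, -6.04026894e-04]), 'ft_force': array([1.18564387, 0.13279719, 0.17175928]), 'torque': array([0.01349915, 0.02423916, 0.03456563]), 'grasp_force': 0.0, 'grip_width': 1.0007751707678088}
```

View pics/top1.png

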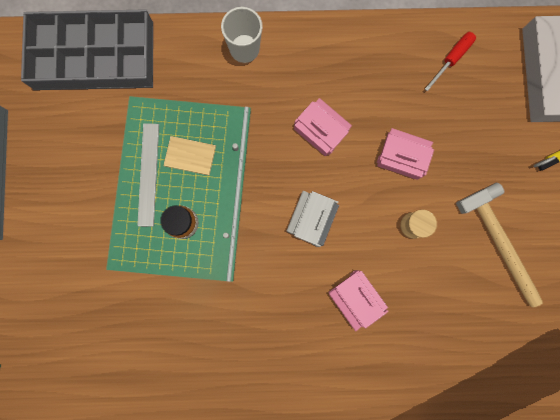

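View pics/scene1.png

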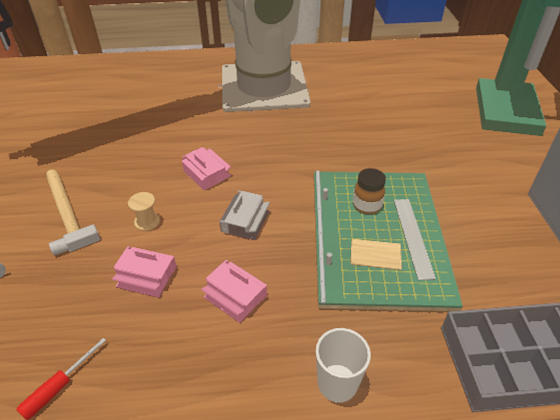

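The steel clip is at about (315,218) in the top view and (245,215) in the scene view. The look-alikes are three pink clips at top pixels (323,126), (407,154) and (359,300). The spool is at (420,224), the board's strip edge runs from (248,108) to (231,280), and the pins are at (235,147) and (226,235). I choose the grey clip and will check it in a crop.

Run:
```python
from h import *
c=dict(np.load('top.npz'));
im=c['color'][90:290,210:450,::-1]
cv2.imwrite('pics/crop1.png',cv2.resize(im,None,fx=3,fy=3,interpolation=cv2.INTER_CUBIC))
P=cloud(c); 
C=-c['R'].T@c['t'];print('campos',C, 'R',c['R'].round(3))
for u,v in [(240,112),(225,274),(130,102),(113,266),(315,218),(300,215),(420,224),(323,126),(359,300),(330,240)]: print(u,v,P[v,u].round(4))
def ray(u,v,z):
    d=c['R'].T@np.linalg.solve(c['K'],[u,v,1]); return C+d*(z-C[2])/d[2]
# clip cluster from both cams
for n in ['top','scene']:
    c=dict(np.load(n+'.npz'));P=cloud(c);m=c['color'].astype(int)
    o=P[218,315] if n=='top' else o
    s=m.max(2)-m.min(2)
    k=(np.hypot(*(P[...,:2]-o[:2]).transpose(2,0,1))<.075)&(s<40)&(P[...,2]>.004)
    q=P[k]; print(n,k.sum(),q.min(0),q.max(0))
    for lo,hi in [(.004,.03),(.03,.042),(.044,.06)]:
        w=q[(q[:,2]>lo)&(q[:,2]<hi)]
        print(lo,len(w)); 
        if len(w)>4:
            r=cv2.minAreaRect((w[:,:2]*1000).astype(np.float32)); print(r,cv2.boxPoints(r).round(0).tolist(),np.median(w[:,2]))
```

```text
campos [0.44644575 0.00726091 0.9066954 ] R [[-0.025 -1.     0.007]
 [-0.993  0.024 -0.112]
 [ 0.112 -0.01  -0.994]]
240 112 [0.7261 0.0641 0.0249]
225 274 [0.413  0.0975 0.0244]
130 102 [0.753  0.2808 0.0196]
113 266 [0.4333 0.3082 0.0241]
315 218 [ 0.5134 -0.0744  0.0381]
300 215 [ 0.5213 -0.0475  0.0196]
420 224 [ 0.496  -0.2651  0.0585]
323 126 [ 0.6901 -0.0958  0.0396]
359 300 [ 0.3596 -0.1506  0.0369]
330 240 [ 0.4725 -0.1057  0.0012]
top 1867 [ 0.46089241 -0.12007088  0.00517306] [ 0.56679797 -0.01957989  0.05744214]
0.004 502
((513.664794921875, -69.4296875), (74.92684173583984, 89.83370971679688), 66.43756103515625) [[458.0, -86.0], [540.0, -122.0], [570.0, -53.0], [487.0, -17.0]] 0.02650248636237381
0.03 1311
((515.0537109375, -70.62285614013672), (73.26009368896484, 92.16622161865234), 67.28096771240234) [[458.0, -87.0], [543.0, -122.0], [572.0, -55.0], [487.0, -19.0]] 0.03733829425082414
0.044 52
((509.34356689453125, -83.11965942382812), (3.8624768257141113, 38.778324127197266), 66.2940673828125) [[491.0, -77.0], [526.0, -93.0], [528.0, -89.0], [492.0, -74.0]] 0.05316675280768189
scene 1493 [ 0.46643836 -0.11954949  0.00400396] [ 0.57183028 -0.0220579   0.0548476 ]
0.004 589
((521.2636108398438, -70.88784790039062), (73.63082885742188, 89.99705505371094), 67.25569915771484) [[466.0, -87.0], [549.0, -122.0], [577.0, -54.0], [494.0, -20.0]] 0.023476965709933982
0.03 840
((519.6445922851562, -69.71279907226562), (70.62528991699219, 94.2452163696289), 65.88655090332031) [[462.0, -83.0], [548.0, -121.0], [577.0, -57.0], [491.0, -18.0]] 0.03680525283305593
0.044 58
((513.2238159179688, -83.79891967773438), (5.0001749992370605, 38.65234375), 68.51504516601562) [[494.0, -79.0], [530.0, -93.0], [532.0, -89.0], [496.0, -74.0]] 0.05134464239655386
```

View pics/crop1.png

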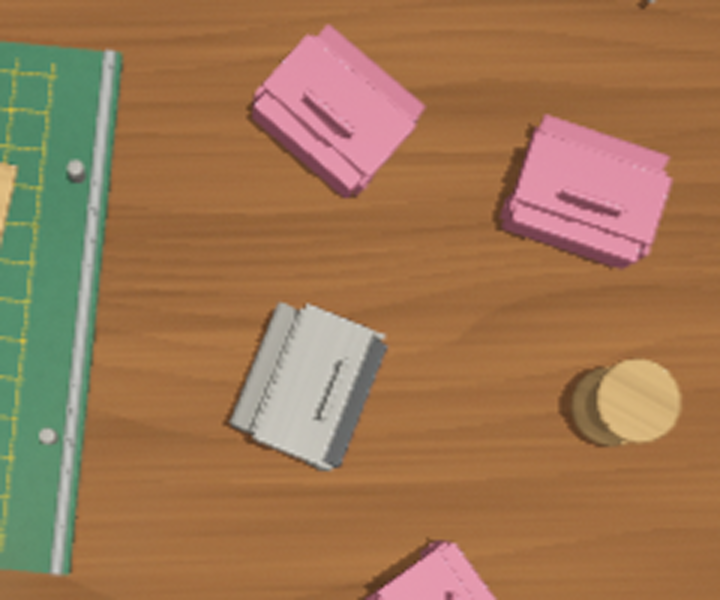

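The crop confirms it. The clip at crop (308,385) is bare steel, with its light jaw lip to the left facing the strip and its dark chamfered back to the right. The clips at (340,110), (588,190) and (440,575) are pink decoys. Next I'll fit the board frame and the clip frame.

```bash
cat >> h.py <<'E'
def rayz(c,u,v,z):
    C=-c['R'].T@c['t']; d=c['R'].T@np.linalg.solve(c['K'],[u,v,1]); return C+d*(z-C[2])/d[2]
def clip(c,o,zr=(.03,.043)):
    P=cloud(c);m=c['color'].astype(int);s=m.max(2)-m.min(2)
    k=(np.hypot(*(P[...,:2]-np.array(o)[:2]).transpose(2,0,1))<.075)&(s<40)&(P[...,2]>.004)
    return P[k]
def tab(c,o):
    q=clip(c,o); w=q[(q[:,2]>.044)&(q[:,2]<.06)]; return cv2.minAreaRect((w[:,:2]*1000).astype(np.float32)),w
E
python3 - <<'E'
from h import *
for n in ['top','scene']:
    c=dict(np.load(n+'.npz'));P=cloud(c);m=c['color'].astype(int)
    # green mat
    g=(m[...,1]>m[...,0]+25)&(m[...,1]>m[...,2]+5)&(P[...,2]>.012)&(P[...,2]<.032)&(P[...,0]>.35)&(P[...,1]>.0)
    lab=cv2.connectedComponentsWithStats(cv2.morphologyEx(g.astype(np.uint8),cv2.MORPH_OPEN,np.ones((3,3))))
    k=1+lab[2][1:,4].argmax(); q=P[lab[1]==k]
    print(n,'mat z',np.median(q[:,2]),cv2.minAreaRect((q[:,:2]*1000).astype(np.float32)))
    r=cv2.boxPoints(cv2.minAreaRect((q[:,:2]*1000).astype(np.float32))); print(r.round(1).tolist())
    # pins
    p=P[(P[...,2]>.036)&(P[...,2]<.05)&(P[...,1]>.05)&(P[...,1]<.13)&(P[...,0]>.4)&(P[...,0]<.75)]
    for half in (p[p[:,0]>.58],p[p[:,0]<.58]): print('pin',len(half),half.mean(0).round(4) if len(half) else '')
    q=clip(c,(.514,-.074)); a=np.deg2rad(66.5); ex=np.array([np.cos(a),np.sin(a)])
    x=(q[:,:2]-[.517,-.07])@ex
    for lo in np.arange(-.045,.05,.006):
        w=q[(x>lo)&(x<lo+.006)]
        if len(w): print(round(lo,3),np.percentile(w[:,2],[10,50,90]).round(3),len(w))
c=dict(np.load('top.npz'))
# refine by rays: pin tops at z=.047, strip ends at z=.025, spool top
for u,v,z in [(235,146,.047),(225.5,235,.047),(246.8,108,.025),(230,280,.025),(210+340/3,90+362/3,.054),(210+318/3,90+418/3,.054)]: print(u,v,rayz(c,u,v,z).round(4))
E
```

```text
top mat z 0.02187307783090564 ((582.8497314453125, 189.13272094726562), (228.2742156982422, 339.6368103027344), 83.2775650024414)
[[400.79998779296875, 95.69999694824219], [738.0999755859375, 55.900001525878906], [764.9000244140625, 282.6000061035156], [427.6000061035156, 322.3999938964844]]
pin 24 [0.6541 0.0738 0.0462]
pin 24 [0.4856 0.0941 0.0461]
-0.039 [0.027 0.029 0.031] 123
-0.033 [0.028 0.03  0.032] 153
-0.027 [0.035 0.037 0.039] 144
-0.021 [0.036 0.038 0.053] 143
-0.015 [0.036 0.038 0.052] 166
-0.009 [0.036 0.037 0.04 ] 158
-0.003 [0.036 0.037 0.039] 158
0.003 [0.036 0.038 0.039] 153
0.009 [0.036 0.038 0.04 ] 154
0.015 [0.035 0.037 0.04 ] 154
0.021 [0.022 0.024 0.035] 142
0.027 [0.023 0.026 0.028] 137
0.033 [0.026 0.027 0.029] 82
scene mat z 0.02134389026941871 ((586.6316528320312, 190.159423828125), (227.7125244140625, 341.9151611328125), 83.15091705322266)
[[403.29998779296875, 97.5], [742.7999877929688, 56.70000076293945], [769.9000244140625, 282.79998779296875], [430.5, 323.6000061035156]]
pin 39 [0.6596 0.0731 0.0437]
pin 28 [0.491  0.0936 0.0435]
-0.039 [0.027 0.029 0.03 ] 33
-0.033 [0.016 0.029 0.032] 94
-0.027 [0.013 0.036 0.038] 84
-0.021 [0.012 0.037 0.042] 98
-0.015 [0.022 0.038 0.052] 186
-0.009 [0.013 0.037 0.038] 126
-0.003 [0.005 0.037 0.038] 137
0.003 [0.005 0.037 0.038] 119
0.009 [0.035 0.037 0.038] 108
0.015 [0.02  0.036 0.038] 127
0.021 [0.022 0.025 0.036] 185
0.027 [0.005 0.024 0.026] 99
0.033 [0.005 0.026 0.028] 97
235 146 [0.653  0.0732 0.047 ]
225.5 235 [0.4853 0.0934 0.047 ]
246.8 108 [0.7338 0.0506 0.025 ]
230 280 [0.4016 0.0882 0.025 ]
323.3333333333333 210.66666666666669 [ 0.5254 -0.0888  0.054 ]
316.0 229.33333333333334 [ 0.4912 -0.074   0.054 ]
```

>>> jog_arm(increments=[[0.028,-0.022,0,0,0,0,0],[0.056,-0.044,0,0,0,0,0],[0.084,-0.066,0,0,0,0,0],[0.112,-0.088,0,0,0,0,0],[0.14,-0.11,0,0,0,0,0]])

```text
clock: 0.52
position: [0.3158, -0.4288, 0.256]
ee_rot: [0.983, 0.182, -0.0, -0.0]
ft_force: [1.4, -0.3, -0.4]
grip_width: 0.502
grasp_force: 0.0
```

>>> jog_arm(increments=[[0.028,-0.022,0,0,0,0,0],[0.056,-0.044,0,0,0,0,0],[0.084,-0.066,0,0,0,0,0],[0.112,-0.088,0,0,0,0,0],[0.14,-0.11,0,0,0,0,0]])

```text
clock: 0.93
position: [0.407, -0.2759, 0.2562]
ee_rot: [0.983, 0.182, -0.0, 0.0]
ft_force: [0.5, -0.6, -0.1]
grip_width: 0.502
grasp_force: 0.0
```

>>> jog_arm(increments=[[0.025,-0.02,0,0,0,0,0],[0.05,-0.04,0,0,0,0,0],[0.075,-0.06,0,0,0,0,0],[0.1,-0.08,0,0,0,0,0],[0.124,-0.098,0,0,0,0,0]])

```text
clock: 1.35
position: [0.4877, -0.1399, 0.2562]
ee_rot: [0.983, 0.183, -0.0, -0.0]
ft_force: [0.9, -1.1, 0.3]
grip_width: 0.497
grasp_force: 0.0
```

>>> jog_arm(increments=[[0,0,0,0,0,-0.11,0],[0,0,0,0,0,-0.22,0],[0,0,0,0,0,-0.33,0],[0,0,0,0,0,-0.44,0],[0,0,0,0,0,-0.55,0]])

```text
clock: 1.77
position: [0.4871, -0.1416, 0.256]
ee_rot: [0.896, 0.445, -0.0, -0.0]
ft_force: [0.8, -0.5, -0.4]
grip_width: 0.499
grasp_force: 0.0
```

>>> jog_arm(increments=[[0,0,0,0,0,-0.11,0],[0,0,0,0,0,-0.2,0],[0,0,0,0,0,-0.244,0],[0,0,0,0,0,-0.244,0],[0,0,0,0,0,-0.244,0]])

```text
clock: 2.18
position: [0.4871, -0.1417, 0.2561]
ee_rot: [0.837, 0.548, -0.0, -0.0]
ft_force: [0.2, -0.5, -0.2]
grip_width: 0.499
grasp_force: 0.0
```

>>> jog_arm(increments=[[0,0,0.035,0,0,0,0],[0,0,0.07,0,0,0,0],[0,0,0.105,0,0,0,0],[0,0,0.14,0,0,0,0],[0,0,0.16,0,0,0,0]])

```text
clock: 2.6
position: [0.4854, -0.1413, 0.0927]
ee_rot: [0.837, 0.548, -0.001, -0.001]
ft_force: [0.4, -0.4, 0.6]
grip_width: 0.502
grasp_force: 0.0
```

>>> jog_arm(increments=[[0,0,0.015,0,0,0,0],[0,0,0.03,0,0,0,0],[0,0,0.045,0,0,0,0],[0,0,0.06,0,0,0,0],[0,0,0.06,0,0,0,0]])

```text
clock: 3.02
position: [0.4855, -0.1413, 0.0337]
ee_rot: [0.837, 0.548, -0.001, -0.002]
ft_force: [-0.8, 1.0, 0.1]
grip_width: 0.5
grasp_force: 0.0
```

Run:
```python
from h import *
a=cam('scene')
cv2.imwrite('pics/crop2.png',cv2.resize(a['color'][120:300,160:400,::-1],None,fx=3,fy=3,interpolation=cv2.INTER_CUBIC))
o=get_obs();print(manip.tip_extent,o['position'],o['ft_force'])
P=cloud(a)
```

```text
0.025 [ 0.4862295  -0.14139557  0.03518387] [-0.36426117  0.19291581  0.00361807]
```

View pics/crop2.png

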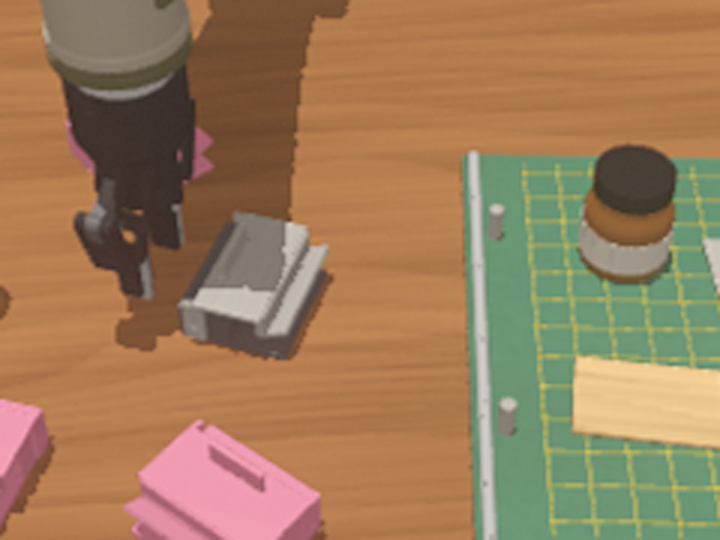

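The crop shows both fingertips at about (145,290) and (178,240), just behind the clip's back and clear of the spool and the pink clips. I'll start the push.

>>> jog_arm(increments=[[0.006,0,0.004,0,0,0,0],[0.012,0,0.004,0,0,0,0],[0.018,0,0.004,0,0,0,0],[0.022,0,0.004,0,0,0,0],[0.026,0,0.004,0,0,0,0]])

```text
clock: 3.48
position: [0.4983, -0.1171, 0.0329]
ee_rot: [0.836, 0.549, 0.0, 0.0]
ft_force: [0.0, -2.1, 1.3]
grip_width: 0.497
grasp_force: 2.2
```

>>> jog_arm(increments=[[0.004,0,0,0,0,0,0],[0.008,0,0,0,0,0,0],[0.013,0,0,0,0,0,0],[0.019,0,0,0,0,0,0],[0.025,0,0,0,0,0,0]])

```text
clock: 3.9
position: [0.5078, -0.0947, 0.0324]
ee_rot: [0.836, 0.548, -0.0, 0.0]
ft_force: [-1.2, -3.2, 2.1]
grip_width: 0.499
grasp_force: 1.5
```

```bash
cat >> h.py <<'E'
BX=np.array([.119,.993]);BY=np.array([-.993,.119]);E0={'top':np.array([.5698-.0024,.0840-.0199]),'scene':np.array([.5753-.0024,.0834-.0199])}
def report(names=('top','scene'),g=(.52,-.06)):
    o=get_obs();q=o['ee_rot'];print('tcp',o['position'].round(4),'yaw',np.rad2deg(2*np.arctan2(q[1],q[0])).round(1),'f',o['ft_force'].round(1),o['clock'])
    for n in names:
        c=cam(n);q=clip(c,g)
        e=[(q[:,:2]-E0[n])@BX,(q[:,:2]-E0[n])@BY]
        w=q[(q[:,2]>.034)&(q[:,2]<.041)]
        r=cv2.minAreaRect((np.stack([(w[:,:2]-E0[n])@BX,(w[:,:2]-E0[n])@BY],1)*1000).astype(np.float32))
        print(n,len(w),'top face in board mm',r)
E
python3 -c "
from h import *
report()"
```

```text
tcp [ 0.5078 -0.0947  0.0324] yaw 66.5 f [-1.2 -3.2  2.1] 3.9
top 927 top face in board mm ((-120.6841812133789, 30.496082305908203), (91.49552154541016, 54.7532844543457), 73.28563690185547)
scene 811 top face in board mm ((-128.29086303710938, 34.734466552734375), (94.59657287597656, 74.32875061035156), 73.19410705566406)
```

>>> jog_arm(increments=[[0.005,0,0,0,0,0,0],[0.01,0,0,0,0,0,0],[0.015,0,0,0,0,0,0],[0.02,0,0,0,0,0,0],[0.025,0,0,0,0,0,0]])

```text
clock: 4.42
position: [0.5176, -0.0714, 0.0322]
ee_rot: [0.836, 0.548, -0.0, -0.0]
ft_force: [-0.5, -1.1, -1.5]
grip_width: 0.502
grasp_force: 0.8
```

>>> jog_arm(increments=[[0.0055,0.0012,0,0,0,-0.029,0],[0.011,0.0023,0,0,0,-0.058,0],[0.0167,0.0033,0,0,0,-0.087,0],[0.0223,0.004,0,0,0,-0.116,0],[0.028,0.0046,0,0,0,-0.145,0]])

```text
clock: 4.83
position: [0.5333, -0.0476, 0.0323]
ee_rot: [0.793, 0.609, 0.0, 0.0]
ft_force: [-0.2, -2.6, -1.1]
grip_width: 0.499
grasp_force: 0.7
```

```bash
python3 -c "
from h import *
report(g=(.535,-.02))"
```

```text
tcp [ 0.5333 -0.0476  0.0323] yaw 75.0 f [-0.2 -2.6 -1.1] 4.8333
top 680 top face in board mm ((-50.360992431640625, 25.08888816833496), (44.74580764770508, 102.73086547851562), 21.266887664794922)
scene 828 top face in board mm ((-79.66536712646484, 20.448286056518555), (94.78028106689453, 76.91443634033203), 82.03995513916016)
```

>>> jog_arm(increments=[[0.005,0.0012,0,0,0,-0.029,0],[0.01,0.0023,0,0,0,-0.058,0],[0.015,0.0033,0,0,0,-0.087,0],[0.02,0.004,0,0,0,-0.116,0],[0.025,0.0046,0,0,0,-0.142,0]])

```text
clock: 5.35
position: [0.5441, -0.0248, 0.0323]
ee_rot: [0.748, 0.663, 0.0, 0.0]
ft_force: [-0.2, -0.9, -0.5]
grip_width: 0.499
grasp_force: 0.9
```

Run:
```python
from h import *
report(names=('scene',),g=(.535,0.0))
a=dict(np.load('scene.npz'))
cv2.imwrite('pics/crop3.png',cv2.resize(a['color'][140:320,200:400,::-1],None,fx=3.3,fy=3.3,interpolation=cv2.INTER_CUBIC))
```

```text
tcp [ 0.5441 -0.0248  0.0323] yaw 83.1 f [-0.2 -0.9 -0.5] 5.35
scene 830 top face in board mm ((-57.55298614501953, 16.60982894897461), (96.4054183959961, 75.24951171875), 89.3042984008789)
```

View pics/crop3.png

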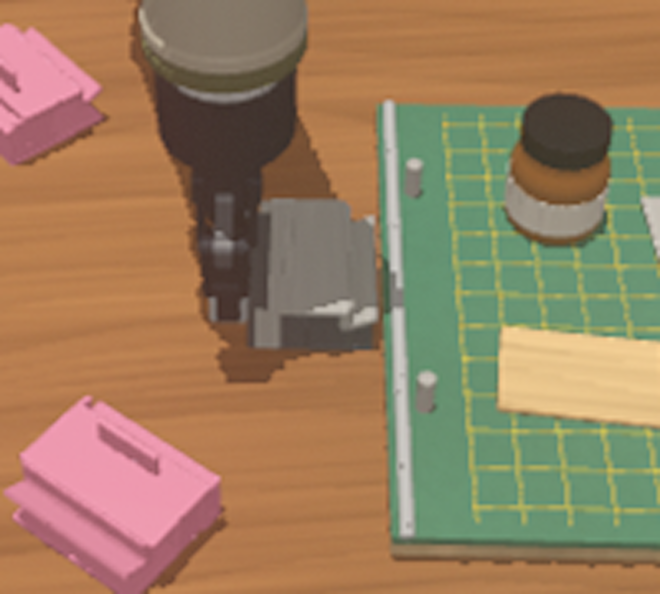

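The crop shows the clip square to the strip, with its mouth at about (380,300). It sits between the pins at (413,178) and (427,392), and both fingers are on its back. Now I'll push it straight on.

>>> jog_arm(increments=[[0.004,0,0,0,0,0,0],[0.008,0,0,0,0,0,0],[0.012,0,0,0,0,0,0],[0.016,0,0,0,0,0,0],[0.02,0,0,0,0,0,0]])

```text
clock: 5.82
position: [0.5463, -0.0057, 0.0323]
ee_rot: [0.749, 0.662, -0.0, 0.0]
ft_force: [0.0, -5.6, 1.2]
grip_width: 0.5
grasp_force: 3.2
```

>>> jog_arm(increments=[[0.003,0,0,0,0,0,0],[0.006,0,0,0,0,0,0],[0.009,0,0,0,0,0,0],[0.012,0,0,0,0,0,0],[0.015,0,0,0,0,0,0]])

```text
clock: 6.23
position: [0.5482, 0.0089, 0.0324]
ee_rot: [0.75, 0.662, -0.0, 0.0]
ft_force: [0.3, -3.6, 0.7]
grip_width: 0.501
grasp_force: 1.2
```

```bash
python3 -c "
from h import *
report(names=('scene',),g=(.55,.03))"
```

```text
tcp [0.5482 0.0089 0.0324] yaw 82.9 f [ 0.3 -3.6  0.7] 6.2333
scene 567 top face in board mm ((-18.306915283203125, 17.16444206237793), (92.90840148925781, 93.54259490966797), 0.4502077102661133)
```

>>> jog_arm(increments=[[0.0015,0,0,0,0,0,0],[0.003,0,0,0,0,0,0],[0.0045,0,0,0,0,0,0],[0.006,0,0,0,0,0,0],[0.0075,0,0,0,0,0,0]])

```text
clock: 6.7
position: [0.5492, 0.0167, 0.0323]
ee_rot: [0.749, 0.662, -0.0, 0.0]
ft_force: [-0.3, -4.6, 1.0]
grip_width: 0.501
grasp_force: 2.1
```

>>> jog_arm(increments=[[0.0005,0,0,0,0,0,0],[0.001,0,0,0,0,0,0],[0.0015,0,0,0,0,0,0],[0.002,0,0,0,0,0,0],[0.002,0,0,0,0,0,0]])

```text
clock: 7.12
position: [0.5494, 0.0184, 0.0323]
ee_rot: [0.749, 0.662, -0.0, 0.0]
ft_force: [-0.9, -5.2, 1.3]
grip_width: 0.5
grasp_force: 2.8
```

Run:
```python
from h import *
report(names=('scene',),g=(.55,.04))
a=dict(np.load('scene.npz'))
cv2.imwrite('pics/crop4.png',cv2.resize(a['color'][160:300,230:380,::-1],None,fx=4,fy=4,interpolation=cv2.INTER_CUBIC))
```

```text
tcp [0.5494 0.0184 0.0323] yaw 82.9 f [-0.9 -5.2  1.3] 7.1167
scene 720 top face in board mm ((-9.398738861083984, 17.121295928955078), (94.6137466430664, 91.86624908447266), 89.48795318603516)
```

View pics/crop4.png

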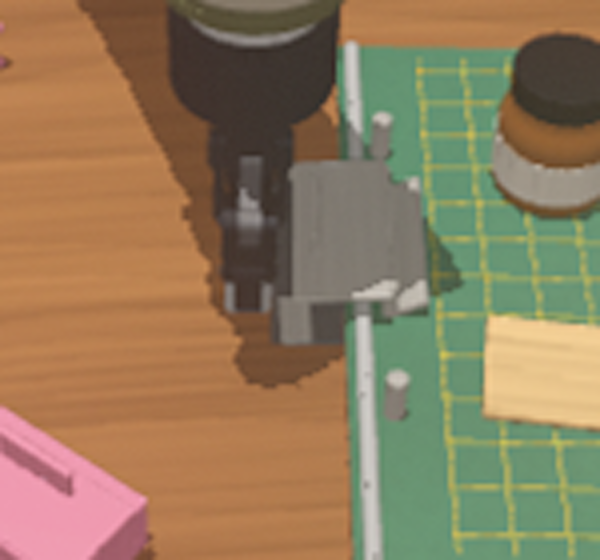

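The crop shows the clip over the strip. The lip at about (425,270) lies beyond the strip line at (357,200), and both pins are clear. The stop force hasn't risen yet, so I'll press a little further.

>>> jog_arm(increments=[[0.0006,0,0,0,0,0,0],[0.0012,0,0,0,0,0,0],[0.0018,0,0,0,0,0,0],[0.0024,0,0,0,0,0,0],[0.003,0,0,0,0,0,0]])

```text
clock: 7.58
position: [0.5495, 0.0187, 0.0323]
ee_rot: [0.75, 0.662, -0.002, 0.001]
ft_force: [-4.1, -16.3, 8.1]
grip_width: 0.495
grasp_force: 8.1
```

The force rises to about 17 N with no further motion, which fits the stop. I'll back off and check.

>>> jog_arm(increments=[[-0.006,0,0,0,0,0,0],[-0.016,0,0,0,0,0,0],[-0.03,0,0,0,0,0,0],[-0.045,0,0,0,0,0,0],[-0.055,0,0,0,0,0,0]])

```text
clock: 8.0
position: [0.5428, -0.0337, 0.0322]
ee_rot: [0.749, 0.662, 0.0, -0.0]
ft_force: [-1.3, -0.2, -0.4]
grip_width: 0.5
grasp_force: 0.0
```

>>> jog_arm(increments=[[0,0,-0.03,0,0,0,0],[0,0,-0.065,0,0,0,0],[-0.02,0,-0.1,0,0,0,0],[-0.055,0,-0.12,0,0,0,0],[-0.09,0,-0.13,0,0,0,0]])

```text
clock: 8.42
position: [0.5334, -0.1217, 0.166]
ee_rot: [0.748, 0.664, 0.002, 0.002]
ft_force: [1.1, -2.2, -0.5]
grip_width: 0.495
grasp_force: 0.0
```

>>> jog_arm(increments=[[-0.035,0,0,0,0,0,0],[-0.07,0,0,0,0,0,0],[-0.1,0,0,0,0,0,0],[-0.1,0,0,0,0,0,0],[-0.1,0,0,0,0,0,0]])

```text
clock: 8.83
position: [0.5191, -0.223, 0.162]
ee_rot: [0.75, 0.661, 0.0, -0.0]
ft_force: [0.1, 0.2, 0.4]
grip_width: 0.5
grasp_force: 0.0
```

Run:
```python
from h import *
for n in ['top','scene']:
    c=cam(n); P=cloud(c); B=np.stack([(P[...,:2]-E0[n])@BX,(P[...,:2]-E0[n])@BY,P[...,2]],-1)*1000
    m=c['color'].astype(int)
    k=(m.max(2)-m.min(2)<40)&(abs(B[...,1]-16)<56)&(B[...,0]>-60)&(B[...,0]<50)&(B[...,2]>28)&(B[...,2]<42)
    w=B[k]; print(n,cv2.minAreaRect(w[:,:2].astype(np.float32)))
    k=(abs(B[...,1]-16)<40)&(B[...,0]>-60)&(B[...,0]<60)
    for lo in range(-55,60,5):
        s=B[k&(B[...,0]>=lo)&(B[...,0]<lo+5)]
        if len(s): print(lo,np.percentile(s[:,2],[10,50,90]).round(1),end='; ')
    t=B[(B[...,2]>44)&(B[...,2]<60)&(abs(B[...,1]-16)<30)&(abs(B[...,0]+10)<20)]; print('\ntab',t.mean(0).round(1),len(t))
    if n=='top': cv2.imwrite('pics/crop5.png',cv2.resize(c['color'][90:290,190:400,::-1],None,fx=3,fy=3,interpolation=cv2.INTER_CUBIC))
```

```text
top ((2.200519561767578, 14.42751693725586), (92.2835693359375, 74.31370544433594), 89.86865234375)
-55 [-2.1  0.2  1.8]; -50 [-1.9 -0.2  2.1]; -45 [-2.3 -0.2  1.6]; -40 [-1.9 -0.3  1.7]; -35 [ 0.4 28.9 31.3]; -30 [28.1 30.  32. ]; -25 [30.7 37.7 39.9]; -20 [37.  39.1 54.6]; -15 [37.6 39.9 55.3]; -10 [37.4 39.2 41.4]; -5 [38.  39.9 41.4]; 0 [38.1 40.1 41.7]; 5 [38.5 40.9 42.7]; 10 [39.4 40.8 43. ]; 15 [39.3 41.6 43.2]; 20 [38.5 40.8 43.2]; 25 [25.9 28.1 30.6]; 30 [28.7 30.8 33. ]; 35 [30.3 32.6 35.1]; 40 [20.2 21.9 23.6]; 45 [19.6 21.7 23.5]; 50 [20.2 21.7 24.1]; 55 [20.3 21.8 23.9]; 
tab [-14.   15.1  54. ] 51
scene ((2.6872901916503906, 16.084869384765625), (93.77327728271484, 72.19445037841797), 89.96684265136719)
-55 [-2.3 -0.8  0.8]; -50 [-2.2 -0.8  0.6]; -45 [-2.4 -0.8  0.8]; -40 [-2.  -0.6 27.5]; -35 [ 0.9 28.9 30.3]; -30 [28.3 29.4 30.6]; -25 [36.1 37.5 39.2]; -20 [36.3 38.7 54. ]; -15 [29.1 39.  53. ]; -10 [36.8 38.6 40.2]; -5 [36.8 39.  40.7]; 0 [22.9 39.7 40.9]; 5 [38.3 40.2 42. ]; 10 [32.3 40.1 41.7]; 15 [38.5 40.9 42.6]; 20 [27.4 40.1 41.8]; 25 [25.7 27.7 29.5]; 30 [28.6 30.2 32.1]; 35 [23.  32.  33.9]; 40 [19.6 21.1 22.4]; 45 [20.  21.3 22.6]; 50 [19.7 21.2 22.7]; 55 [20.1 21.5 22.8]; 
tab [-15.1  11.9  52.4] 46
```

View pics/crop5.png

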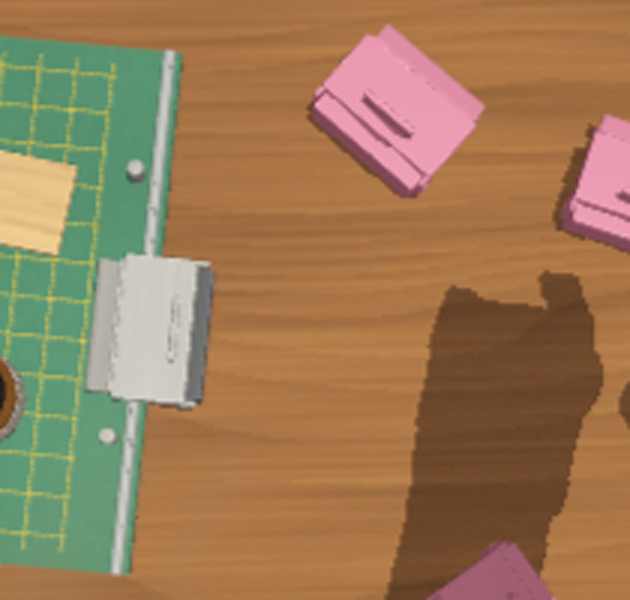

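The crop shows the clip square on the strip at about (155,330), between the pins at (135,170) and (107,436), with its lip on the mat. The fit puts the clip's origin within about 1 mm of the edge, so the nose is about 22 mm inside. It is 15 mm off the middle, and the jaw is open about 0.07 rad, which means it is clipped. Handing in.

```bash
python3 -c "
from h import *
print(workorder.hand_in())"
```

```text
the job is handed in; nothing more can be done
None
```

The clip is snapped over the strip and seated against its stop: square, about 15 mm off the middle between the pins, with the arm clear and the spool, jar and rule never touched. The job was handed in at about 9 s; the hand-in returned no verdict.

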